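# Put the onyx jar away in the free display bay and close the gate

### The arm

A 6-joint arm with a two-finger parallel gripper is mounted at the origin on the work surface. World frame = base frame: x ahead of the robot, y to its left, z up, the work surface at z = 0. Lengths are in mm, angles in degrees, forces in N, time in s.
With the tool pointing down it reaches from about 300 to 850 mm from the base axis. Payload 4.2 kg.
Tool frame: the origin (TCP) lies between the finger pads; the fingertips stand 19 mm ahead of it and the grasp point (between the pads) is the TCP (env.tips_ahead is the distance from the TCP to the fingertips, in mm); z points along the fingers, y is the direction in which the jaws open and shut (so a half turn about z gives the same grasp; the last joint's range is limited). The gripper opens to 91 mm and grips with 3 to 60 N. Pads are 32 mm wide; open, the fingers measure 118 mm over their backs; the gripper's body (76 mm by 178 mm) begins 60 mm behind the grasp point.
Start: joints at [-66.005, 18.312, 89.639, -0, 72.044, -1.146], TCP at [244.296, -520.542, 203.076] pointing down, gripper open.
Joint ranges: [-177.97, 177.97], [-48.28, 115.42], [12.27, 149.76], [-77.06, 257.06], [2.81, 150.46], [-146.56, 146.56]. Speed limits (degrees/s): [147.25, 147.25, 180, 180, 180, 180].

### API

Orientations are given as [roll, pitch, yaw] about the fixed x, y, z axes, in that order (R = Rz(yaw) Ry(pitch) Rx(roll)).
In Python, from workcell import telemetry, viewer, job_done, env gives the robot as it stands. The module is installed in compiled form; this text tells all that it offers.
- The arm moves only by the shell command python3 -m jog 'ROWS' [FORCE]. ROWS is JSON, a list of rows, each a list of 3 entries, a list of its own where there are three numbers: the shift along the tool's x, y, z in cm, then the turn about the tool's z in degrees, then the opening, from 0 (shut) to 1 (fully open). A call has 1 to 10 rows; each row shifts and turns the pose as measured when the row begins, along the tool's axes as they then stand; what a row does not reach is not made up. A row lasts 1/8 s, in which the tool goes at most 62.5 mm and 10.7 degrees, less where a joint would pass 70% of its speed; a pose out of reach is approached as far as the arm can. A call is refused whole if a number of a shift passes 6.25 or a number of a turn 10.7, either way. A call with a gripper value outside its range is refused whole. The fingers move at their own pace and stop on an object; FORCE is the grip in N (left out, the last holds). Time passes only in rows, so rows that do not move let the fingers close. It gives the time, the measured TCP pose, the force and the opening at its end, in the units of the state.
- telemetry.state(): the state, without advancing time (a new reading comes with each control period).
- viewer.grab_frame(name): name is "scene" or "top"; returns a dict with "color" (480x640x3 uint8, red, green, blue), "K" (3x3 intrinsics, pixels), "rvec" (rotation vector, rad) and "tvec" (3), from world to camera coordinates, as OpenCV has them. Camera axes: x right, y down, z forward; pixel columns grow to the right and rows downward; lengths in mm; the calibration is good to about 2 mm. A picture is of the moment at which its call begins. There is no depth.
- job_done(): hands the job in, once; it reports no verdict.
The state is a dict: "time_s": time; "qpos": joint angles; "qvel": joint speeds; "effort": joint torques, N m; "ee_pos": TCP position; "ee_rot": TCP orientation; "force": force on the tool from outside, world axes, zero at the start; "torque": the same for the moment, N m; "gripper_width": finger opening in mm.
Only numpy, scipy, OpenCV 4.12 (cv2) and the standard library are available. Lean on these libraries where they do the work, as an engineer would, in place of code of your own. Each camera call takes 0.05 s, during which the arm holds its last target. There are 200 camera calls.

### The job

One of the two bays under the low glass shelf is still free (an empty green felt mat lies in it); the other holds a red marble box. Push the pale onyx jar along the table into the free bay until no part of it stands out in front of the wooden side walls, first sliding the brass gate out of the way if it blocks that bay. Then slide the gate fully across in front of the jar, keeping the jar upright and leaving the red box, lamp, candle dish and tape measure where they are.

Things in the scene. Friction and masses are not known exactly. Their poses are not given: they have to be found in the camera images.
- dock: Fixed low dock, 294 mm wide (y). Origin: centre of underside; open front faces its -x. 3 wooden walls, 14 thick, 54 high, at y = -140, 0, 140 mm, x -62.5 to 62.5: two bays 126 mm clear, centred on y = 70 (left) and -70. Clear glass shelf, underside 54, top 59 mm up, over both bays from x = -35 to 62.5; rail on it to 65 mm up. No floor. Back stop 16 mm high, inner face at x = 54.5.
- gate (a joint): Brass sliding gate on the dock, in m along the dock's y: 0 = in front of the right bay (y = -70 mm), 0.14 = in front of the left bay (y = 70); starts anywhere between. Panel 120 mm wide, 6 thick, 8 to 54 mm above the table, at dock x = -75 mm; an arm 24 mm wide, top 71 mm up, runs back over the shelf to the knob. Friction 1.5 N.
- gate_knob (a point): Point on the axis of the gate's black upright knob, 22 mm in diameter, reaching from 71 to 113 mm above the table; this point is 95 mm above the table, at dock x = -10 mm and the middle of the gate's width. Moves with the gate.
- pad: Round green felt mat, 96 mm in diameter and 1 mm thin (can be slid over freely), lying in the free bay. Origin: its centre, at the middle of that bay (dock x = 0, y = +70 or -70 mm); axes parallel to the dock's.
- jar: Closed round pale onyx jar, 96 mm in diameter, 46 mm high, about 0.5 kg, standing loose on the table in front of the dock. Origin: centre of its underside, z up.
- stock: Dark red marble box with white veins, 90 by 90 by 44 mm, loose, already in the other bay. Origin: centre of its underside.
- lamp: Bystander: pale onyx mushroom lamp, 132 mm in diameter at the shade, 185 mm high. Origin: centre of its underside.
- candle_dish: Bystander: pale marble candle dish on a foot, 90 mm in diameter, 70 mm high. Origin: centre of its underside.
- tape_measure: Bystander: yellow tape measure, 70 by 62 by 34 mm, black disc on top. Origin: centre of its underside.
There are look-alikes about, which are no part of the job. Of the things that look like the jar, take the one that is nearest to the robot's base at the start.

How it is judged:
By the outcome, as a careful person would: the job done as asked, in the order asked, and still so for the second after the job is handed in, with the robot touching nothing.
It also fails if it takes over 72 s, if anything falls off the work surface, if the arm or the gripper's body presses on something with over 40 N, if the wrist force passes 120 N, or if a joint passes its speed limit or range.

## Working session

There is one attempt and no reset: what is moved stays moved. The work goes in short steps, Python scripts to look and compute and a shell command to move; the robot and the scene stay as the last step left them, time stands still between calls to the robot, and variables do not carry over. Pictures are saved under pics/ and viewed, about 8 in all and at most 12, crops included, and the job is handed in when it is done.

```bash
mkdir -p pics; cat > h.py <<'E'
import numpy as np, cv2
from workcell import telemetry, viewer, job_done, env
def grab(n,fn):
    f=viewer.grab_frame(n); cv2.imwrite(f'pics/{fn}.png',f['color'][:,:,::-1]); np.savez(f'pics/{fn}.npz',**{k:f[k] for k in('color','K','rvec','tvec')}); return f
def ray(f,u,v,z):
    R=cv2.Rodrigues(np.array(f['rvec'],float))[0]; t=np.array(f['tvec'],float).ravel()
    d=R.T@np.linalg.inv(f['K'])@np.array([u,v,1.]); c=-R.T@t
    return (c+d*(z-c[2])/d[2])
def proj(f,P):
    return cv2.projectPoints(np.array(P,float).reshape(-1,1,3),np.array(f['rvec'],float),np.array(f['tvec'],float),np.array(f['K'],float),None)[0].reshape(-1,2)
E
python3 -c "
from h import *
for n in('top','scene'):
    f=grab(n,n+'0'); R=cv2.Rodrigues(np.array(f['rvec'],float))[0]; print(n,-R.T@np.array(f['tvec']).ravel())
s=telemetry.state();print(s['time_s'],s['ee_pos'],s['ee_rot'],s['force'])
"
```

```text
top [ 379.90004011   13.69013249 1226.19467813]
scene [1208.17918189  531.59039898  925.68987766]
0.1 [ 244.12203947 -520.11361549  202.31377681] [-1.79911565e+02 -4.90920419e-03  2.51382895e+01] [-1.07495996  0.17351855  0.24091459]
```

View pics/top0.png

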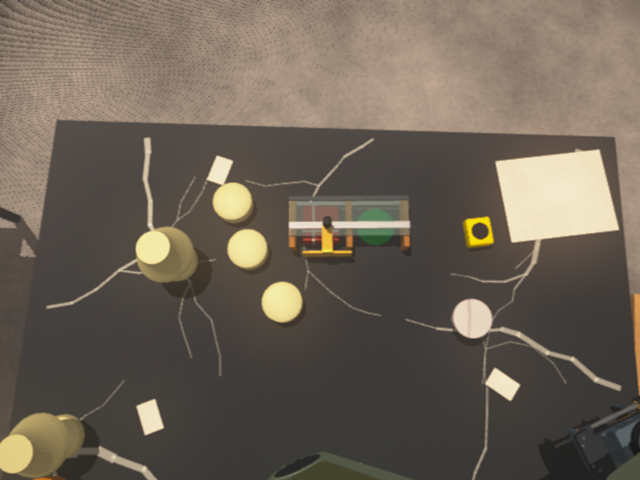

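View pics/scene0.png

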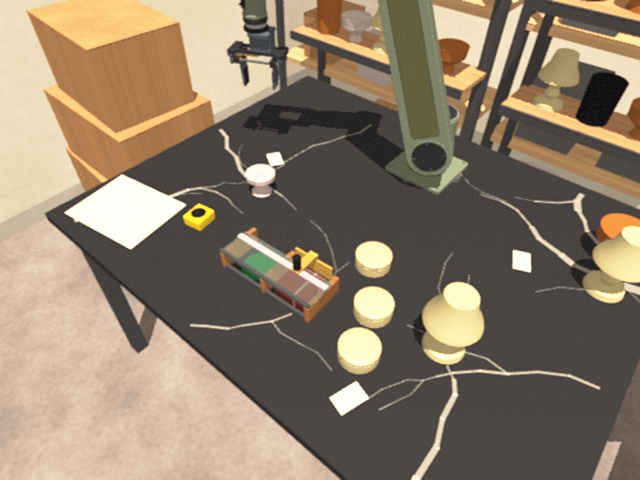

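The top view has +x up and +y left. The free bay, with the green mat at (377,226), is the right one. The gate knob is at (327,222), in front of the left bay. The red box is seen through the left bay. The jar nearest the base is at (282,302), and the candle dish is at (472,319).

```bash
python3 -c "
from h import *
a=cv2.imread('pics/top0.png')[180:335,255:425]; cv2.imwrite('pics/c1.png',cv2.resize(a,None,fx=4.4,fy=3.8,interpolation=cv2.INTER_CUBIC)[:, :])
a=cv2.imread('pics/top0.png')[185:335,255:455]; cv2.imwrite('pics/c1.png',cv2.resize(a,None,fx=4,fy=4,interpolation=cv2.INTER_CUBIC))
"
```

```text
(no output)
```

View pics/c1.png

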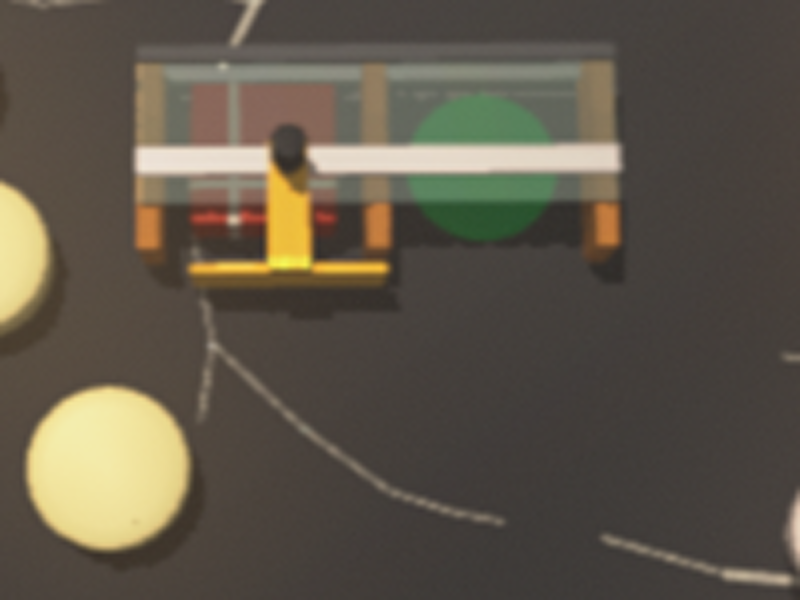

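```bash
python3 -c "
from h import *
f=np.load('pics/top0.npz')
def m(n,x,y,z): print(n,ray(f,255+x/4,185+y/4,z).round(1))
m('mat',482,168,1);m('jar',109,468,46);m('jarL',27,468,46);m('jarR',190,468,46);m('knob',289,140,113)
m('gL',190,264,54);m('gR',388,264,54);m('wl',136,235,54);m('wr',620,232,54);m('bl',136,62,54);m('br',614,60,54)
m('shL',136,205,59);m('shR',617,202,59)
print('dish',ray(f,472,319,70)); print('jar2',ray(f,247,250,46))
"
```

```text
mat [ 676.5 -109.     1. ]
jar [474.3 116.9  46. ]
jarL [472.8 165.9  46. ]
jarR [475.8  68.4  46. ]
knob [662.7  15.1 113. ]
gL [598.3  72.9  54. ]
gR [602.  -47.2  54. ]
wl [615.3 106.5  54. ]
wr [ 626.2 -188.1   54. ]
bl [724.6 111.4  54. ]
br [ 735.1 -184.9   54. ]
shL [632.9 106.9  59. ]
shR [ 643.7 -185.5   59. ]
dish [ 446.35661445 -329.08969444   70.        ]
jar2 [598.14327873 209.00822343  46.        ]
```

Dock centre is about (674,-39) with yaw about 2°. The gate is at about 0.124 m, so its panel ends at dock y of about -5 and leaves the right bay clear. The jar is at (474,117). My plan is to push it in -y with the open fingers as a V, then in +x into the bay.

```bash
python3 -m jog '[[[0,0,0],-10.7,0.7],[[0,0,0],-10.7,0.7],[[0,0,0],-10.7,0.7],[[0,0,0],-10.7,0.7],[[0,0,0],-10.7,0.7],[[0,0,0],-10.7,0.7],[[0,0,0],-2,0.7]]'
```

```text
time_s: 0.98
ee_pos: [243.1, -517.9, 198.6]
ee_rot: [-179.8, -0.5, 92.0]
force: [-1.2, 0.3, -0.5]
gripper_width: 63.9
```

```bash
python3 -m jog '[[[5.8,2,0],1,0.7],[[5.8,2,0],1,0.7],[[5.8,2,0],0,0.7],[[5.8,2,0],0,0.7],[[5.8,2,0],0,0.7],[[5.8,2,0],0,0.7],[[5.8,2,0],0,0.7],[[5.8,2,0],0,0.7],[[5.8,2,0],0,0.7],[[5.8,2,0],0,0.7]]'
```

```text
time_s: 2.22
ee_pos: [443.8, 71.8, 200.8]
ee_rot: [-179.9, -0.6, 89.4]
force: [1.3, -1.1, -0.1]
gripper_width: 63.5
```

```bash
python3 -m jog '[[[5,1,0],0,0.7],[[5,1,0],-0.5,0.7],[[2.8,0.8,0],0,0.7],[[0,0,5],0,0.7],[[0,0,5],0,0.7]]'
```

```text
time_s: 2.85
ee_pos: [476.2, 211.5, 101.7]
ee_rot: [179.7, -0.8, 90.4]
force: [0.5, -0.6, 0.1]
gripper_width: 63.5
```

```bash
python3 -c "
from h import *
f=grab('top','t1')
a=cv2.imread('pics/t1.png')[185:335,205:405]; cv2.imwrite('pics/c2.png',cv2.resize(a,None,fx=3,fy=3))
s=telemetry.state(); print(s['ee_pos'],s['ee_rot'])"
```

```text
[472.01433153 209.67105653  95.55632128] [-179.68734754   -0.52407146   90.41553632]
```

View pics/c2.png

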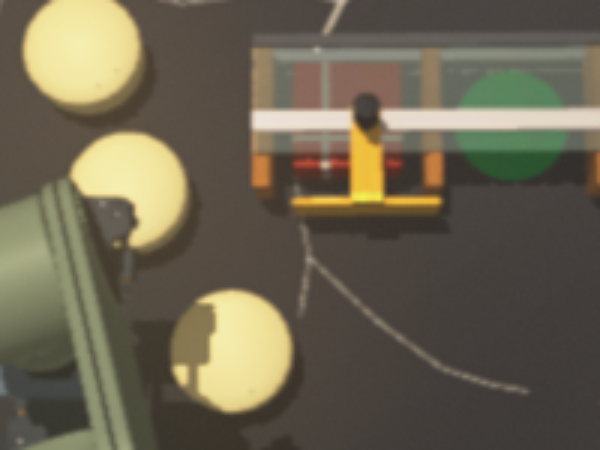

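The crop shows the jar at (232,350) clear of the fingers. The neighbouring jar is only under the raised gripper body, so I'm descending.

```bash
python3 -m jog '[[[0,0,4],0,0.7],[[0,0,2.4],0,0.7],[[0,0,0],0,0.7]]'
```

```text
time_s: 3.28
ee_pos: [471.0, 209.9, 29.9]
ee_rot: [-179.5, -0.4, 90.4]
force: [-0.0, 0.1, 0.2]
gripper_width: 63.6
```

```bash
python3 -m jog '[[[-1.2,0.1,0],0,0.7],[[-1.2,0.1,0],0,0.7],[[-1.2,0.1,0],0,0.7],[[-1.5,0,0],0,0.7],[[-1.5,0,0],0,0.7],[[-1.5,0,0],0,0.7],[[-1.5,0,0],0,0.7],[[-1.5,0,0],0,0.7],[[-1.5,0,0],0,0.7],[[-1.5,0,0],0,0.7]]'
```

```text
time_s: 4.53
ee_pos: [478.2, 61.4, 33.2]
ee_rot: [-180.0, -0.8, 90.3]
force: [0.1, 3.5, 1.4]
gripper_width: 63.7
```

Pushing, at about 3.5 N. Next is -y by about 125 mm, with z corrected slightly.

```bash
python3 -m jog '[[[-1.5,0,0.3],0,0.7],[[-1.5,0,0.1],0,0.7],[[-1.5,0,0],0,0.7],[[-1.5,0,0],0,0.7],[[-1.5,0,0],0,0.7],[[-1.5,0,0],0,0.7],[[-1.5,0,0],0,0.7],[[-1.2,0,0],0,0.7],[[-0.7,0,0],0,0.7],[[0,0,0],0,0.7]]'
```

```text
time_s: 5.78
ee_pos: [480.3, -69.1, 30.2]
ee_rot: [179.7, -1.1, 90.0]
force: [0.9, 3.0, 2.4]
gripper_width: 63.6
```

```bash
python3 -c "
from h import *
f=grab('top','t2')
a=cv2.imread('pics/t2.png')[185:335,265:465]; cv2.imwrite('pics/c3.png',cv2.resize(a,None,fx=4,fy=4,interpolation=cv2.INTER_CUBIC))
s=telemetry.state(); print(s['ee_pos'],s['ee_rot'])"
```

```text
[480.25108764 -68.95550743  30.20159974] [179.70571805  -1.10619731  90.02592363]
```

View pics/c3.png

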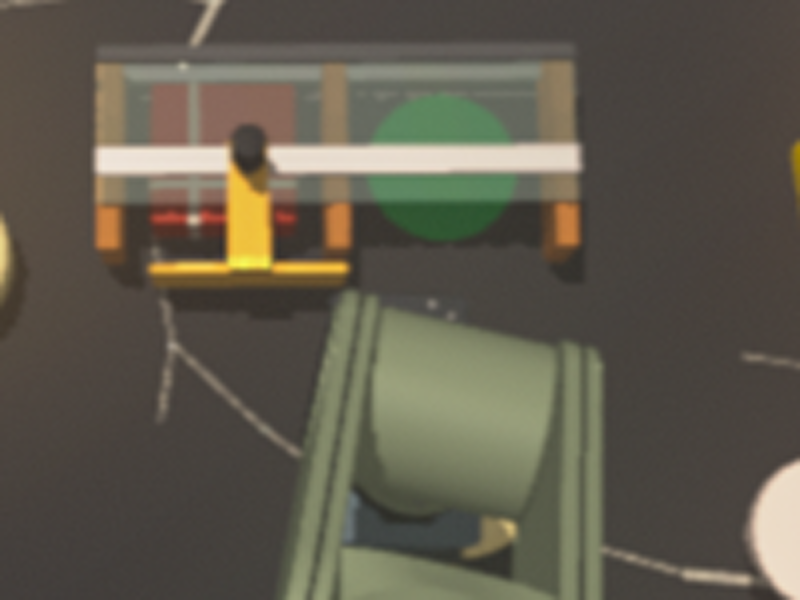

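The arm hides most of the jar; a sliver shows at (490,535). I'm backing off, rising and turning to yaw 2°.

```bash
python3 -m jog '[[[2,0,0],0,0.7],[[2,0,0],0,0.7],[[0,0,-5],0,0.7],[[0,0,-5],0,0.7],[[0,0,-2],0,0.7],[[0,-4,0],0,0.7],[[0,-5,0],0,0.7]]'; python3 -m jog '[[[0,0,0],10.7,0.7],[[0,0,0],10.7,0.7],[[0,0,0],10.7,0.7],[[0,0,0],10.7,0.7],[[0,0,0],10.7,0.7],[[0,0,0],10.7,0.7],[[0,0,0],10.7,0.7],[[0,0,0],10.7,0.7]]'; python3 -c "
from h import *
f=grab('scene','s2');grab('top','t3')
a=cv2.imread('pics/s2.png')[140:340,180:420];a=cv2.resize(a,None,fx=2.5,fy=2.5,interpolation=cv2.INTER_CUBIC)
b=cv2.resize(cv2.imread('pics/t3.png')[185:375,305:405],None,fx=2,fy=2); o=np.zeros((500,800,3),np.uint8);o[:,:600]=a;o[:380,600:]=b
cv2.imwrite('pics/c4.png',o)"
```

```text
time_s: 6.7
ee_pos: [387.6, -35.6, 151.0]
ee_rot: [-179.9, -0.4, 90.5]
force: [-0.7, -0.5, -0.6]
gripper_width: 63.6
time_s: 7.7
ee_pos: [378.0, -41.2, 146.8]
ee_rot: [179.6, 0.9, 4.3]
force: [-0.1, -0.4, -0.0]
gripper_width: 63.7
```

View pics/c4.png

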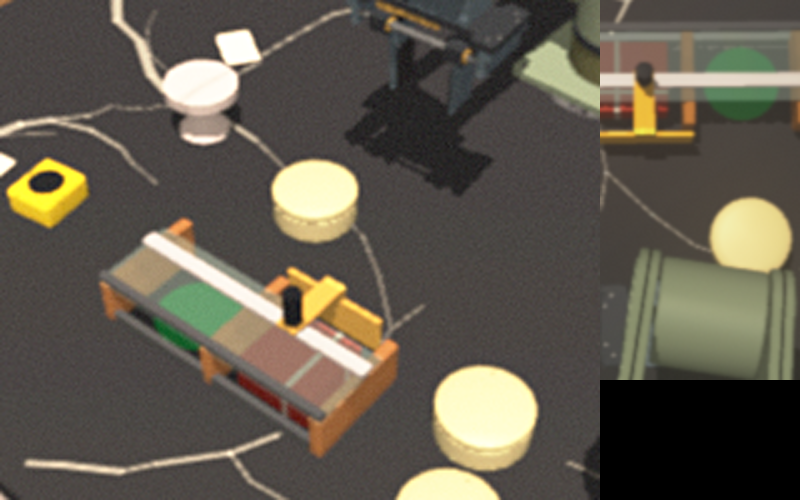

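```bash
python3 -c "
from h import *
t=np.load('pics/t3.npz');s=np.load('pics/s2.npz')
print(ray(t,380.5,304,46),ray(s,306,216.8,46))
# hough check
print(ray(t,305+110/2,304,46),ray(t,305+192/2,304,46))"
```

```text
[ 476.65827405 -118.24820417   46.        ] [ 491.75197024 -109.1335527    46.        ]
[475.17010634 -69.2158589   46.        ] [ 478.14686459 -167.29448132   46.        ]
```

```bash
python3 -m jog '[[[0.5,3,0],2,0.7],[[0.5,3,0],0.3,0.7],[[0.5,1.5,0],0,0.7],[[0,0,5],0,0.7],[[0,0,4],0,0.7],[[0,0,2],0,0.7],[[0,0,0],0,0.7]]'
```

```text
time_s: 8.68
ee_pos: [396.5, -119.8, 33.6]
ee_rot: [179.4, 1.0, 3.6]
force: [0.8, 0.9, 0.7]
gripper_width: 64.1
```

```bash
python3 -m jog '[[[1,0,0.3],1.4,0.7],[[1.5,0,0.1],0,0.7],[[1.5,0,0],0,0.7],[[1.5,0,0],0,0.7],[[1.5,0,0],0,0.7],[[1.5,0,0],0,0.7],[[1.5,0,0],0,0.7],[[1.5,0,0],0,0.7],[[0.7,0,0],0,0.7],[[0,0,0],0,0.7]]'; python3 -c "
from h import *
f=grab('scene','s3');grab('top','t4')
a=cv2.imread('pics/s3.png')[140:340,180:420];a=cv2.resize(a,None,fx=2.5,fy=2.5,interpolation=cv2.INTER_CUBIC)
b=cv2.resize(cv2.imread('pics/t4.png')[185:375,305:405],None,fx=2,fy=2); o=np.zeros((500,800,3),np.uint8);o[:,:600]=a;o[:380,600:]=b
cv2.imwrite('pics/c5.png',o)"
```

```text
time_s: 9.93
ee_pos: [525.4, -114.2, 29.7]
ee_rot: [179.3, 1.2, 2.3]
force: [-3.1, 0.2, 3.7]
gripper_width: 64.1
```

View pics/c5.png

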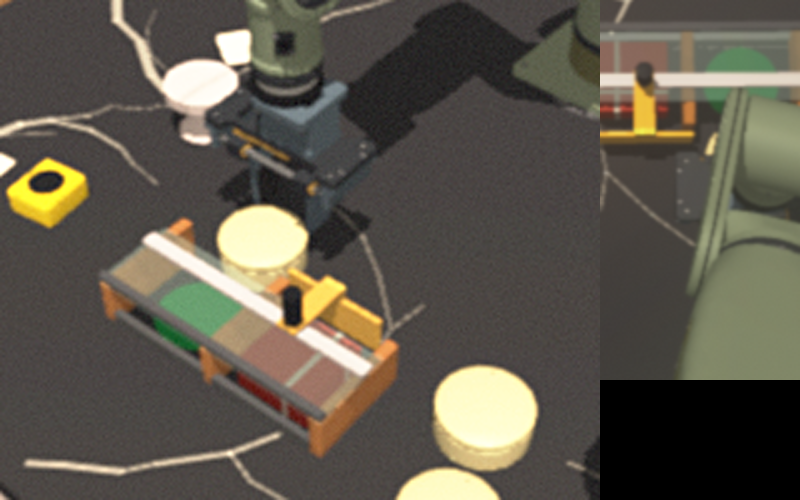

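The jar is upright and lined up in front of the free bay at (262,240), and the gate is clear of it. I'm pushing it in with a force check.

```bash
python3 -m jog '[[[1.2,-0.1,0],0,0.7],[[1.2,0,0],0,0.7],[[1.2,0,0],0,0.7],[[1.2,0,0],0,0.7],[[1,0,0],0,0.7]]'; python3 -m jog '[[[1,0,0],0,0.7],[[1,0,0],0,0.7],[[0.8,0,0],0,0.7],[[0,0,0],0,0.7]]'
```

```text
time_s: 10.65
ee_pos: [577.6, -110.9, 29.0]
ee_rot: [179.4, 1.9, 2.3]
force: [-6.8, -0.1, 6.7]
gripper_width: 63.9
time_s: 11.15
ee_pos: [603.8, -109.8, 29.2]
ee_rot: [179.4, 2.2, 2.3]
force: [-1.2, -0.9, 0.6]
gripper_width: 63.7
```

```bash
python3 -m jog '[[[0.8,0,0],0,0.7],[[0.8,0,0],0,0.7],[[0.3,0,0],0,0.7],[[0,0,0],0,0.7]]'; python3 -m jog '[[[-2,0,0],0,0.7],[[-5,0,0],0,0.7],[[-5,0,0],0,0.7],[[0,0,-6],0,0.7],[[0,0,-6],0,0.7],[[-6,0,0],0,0.7],[[-6,0,0],0,0.7]]'; python3 -c "
from h import *
f=grab('scene','s4');grab('top','t5')
a=cv2.imread('pics/s4.png')[190:290,200:350];a=cv2.resize(a,None,fx=3.2,fy=3.2,interpolation=cv2.INTER_CUBIC)
b=cv2.resize(cv2.imread('pics/t5.png')[185:260,285:415],None,fx=6,fy=6,interpolation=cv2.INTER_CUBIC)
cv2.imwrite('pics/c6.png',b); cv2.imwrite('pics/c7.png',a)"
```

```text
time_s: 11.65
ee_pos: [619.4, -109.1, 28.9]
ee_rot: [179.4, 2.7, 2.2]
force: [-3.8, 0.5, 4.3]
gripper_width: 63.8
time_s: 12.52
ee_pos: [386.4, -117.0, 157.9]
ee_rot: [179.4, 1.7, 2.3]
force: [-0.6, -0.3, 1.1]
gripper_width: 64.1
```

View pics/c6.png

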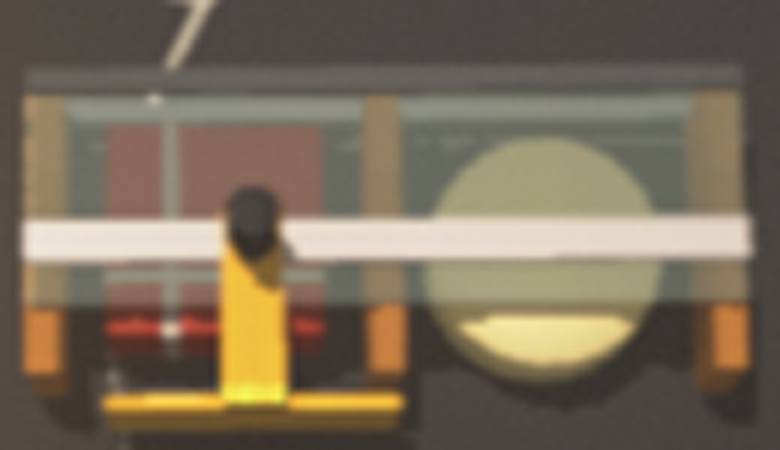

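```bash
python3 -c "
from h import *
f=np.load('pics/t5.npz')
def m(n,x,y,z):
    p=ray(f,285+x/6,185+y/6,z); d=p[:2]-[674,-39]; c,s=np.cos(np.radians(2)),np.sin(np.radians(2)); print(n,p.round(1),'dock',(c*d[0]+s*d[1]).round(1),(-s*d[0]+c*d[1]).round(1))
m('jar ctr',544,251,46);m('far',544,137,46);m('near',544,366,46);m('nearbot',544,382,0);m('wallL',42,374,54);m('wallM',385,373,54);m('wallR',732,369,54);m('knob',253,208,113)
m('shelf',385,303,59)
"
```

```text
jar ctr [ 666.1 -104.9   46. ] dock -10.2 -65.5
far [ 714.7 -104.4   46. ] dock 38.4 -66.8
near [ 617.8 -105.3   46. ] dock -58.5 -64.3
nearbot [ 620.1 -110.     0. ] dock -56.3 -69.1
wallL [606.6  98.8  54. ] dock -62.5 140.1
wallM [611.3 -40.1  54. ] dock -62.7 1.1
wallR [ 617.3 -180.8   54. ] dock -61.6 -139.7
knob [663.5  15.3 113. ] dock -8.6 54.7
shelf [639.2 -39.3  59. ] dock -34.8 0.9
```

The jar's front edge is at dock x of about -57, only about 5 mm behind the wall fronts. I'll nudge it about 6 mm further for margin.

```bash
python3 -m jog '[[[5,0,0],0,0.7],[[5,0,0],0,0.7],[[0,0,5],0,0.7],[[0,0,5],0,0.7],[[0,0,2],0,0.7],[[5,0,0],0,0.7],[[3,0,0],0,0.7],[[0,0,0],0,0.7]]'
```

```text
time_s: 13.62
ee_pos: [580.3, -112.2, 29.2]
ee_rot: [179.2, 0.1, 2.0]
force: [-0.8, -0.5, -0.3]
gripper_width: 63.8
```

```bash
python3 -m jog '[[[1.5,-0.1,0],0,0.7],[[1.2,0,0],0,0.7],[[0.7,0,0],0,0.7],[[0.6,0,0],0,0.7],[[0.4,0,0],0,0.7],[[0,0,0],0,0.7]]'
```

```text
time_s: 14.38
ee_pos: [622.3, -109.2, 28.0]
ee_rot: [179.2, 0.4, 2.0]
force: [-0.4, -0.4, -0.0]
gripper_width: 63.7
```

```bash
python3 -m jog '[[[0.4,0,0],0,0.7],[[0.4,0,0],0,0.7],[[0,0,0],0,0.7]]'
```

```text
time_s: 14.75
ee_pos: [627.2, -109.1, 27.9]
ee_rot: [179.2, 0.9, 2.0]
force: [-2.6, 0.0, 2.5]
gripper_width: 64.1
```

```bash
python3 -m jog '[[[-3,0,0],0,0.7],[[-5,0,0],0,0.7],[[0,0,-6],0,0.7],[[0,0,-6],0,0.7],[[0,0,-4],0,0.7],[[3,-5,0],0,0.7],[[4,-4,0],0,0.7],[[4,-3,0],0,0.7],[[0,0,0],0,0.7]]'
```

```text
time_s: 15.88
ee_pos: [663.9, 17.9, 191.4]
ee_rot: [179.3, -0.6, 1.8]
force: [-0.4, -1.1, 0.2]
gripper_width: 63.6
```

Above the knob. Descending 90 mm, then a gentle grip.

```bash
python3 -m jog '[[[0,0.2,4],0,0.7],[[0,0,3],0,0.7],[[0,0,1.6],0,0.7],[[0,0,0],0,0.7]]'; python3 -m jog '[[[0,0,0],0,0.1],[[0,0,0],0,0.1],[[0,0,0],0,0.1],[[0,0,0],0,0.1],[[0,0,0],0,0.1],[[0,0,0],0,0.1]]' 8
```

```text
time_s: 16.38
ee_pos: [667.9, 13.5, 105.1]
ee_rot: [179.3, -1.1, 1.8]
force: [0.4, -0.4, 0.5]
gripper_width: 63.6
time_s: 17.12
ee_pos: [670.3, 13.1, 109.7]
ee_rot: [179.3, -1.6, 1.7]
force: [-0.0, 0.8, -0.1]
gripper_width: 9.5
```

```bash
python3 -c "
from h import *
f=grab('scene','s5');grab('top','t6')
a=cv2.imread('pics/s5.png')[180:310,200:350];a=cv2.resize(a,None,fx=4,fy=4,interpolation=cv2.INTER_CUBIC)
b=cv2.imread('pics/t6.png')[180:280,305:355];b=cv2.resize(b,None,fx=4,fy=4); o=np.zeros((520,800,3),np.uint8);o[:,:600]=a;o[:400,600:]=b
cv2.imwrite('pics/c8.png',o); print(telemetry.state()['ee_pos'],telemetry.state()['gripper_width'])"
```

```text
[670.33682123  13.11469456 109.61557825] 8.898293413227044
```

View pics/c8.png

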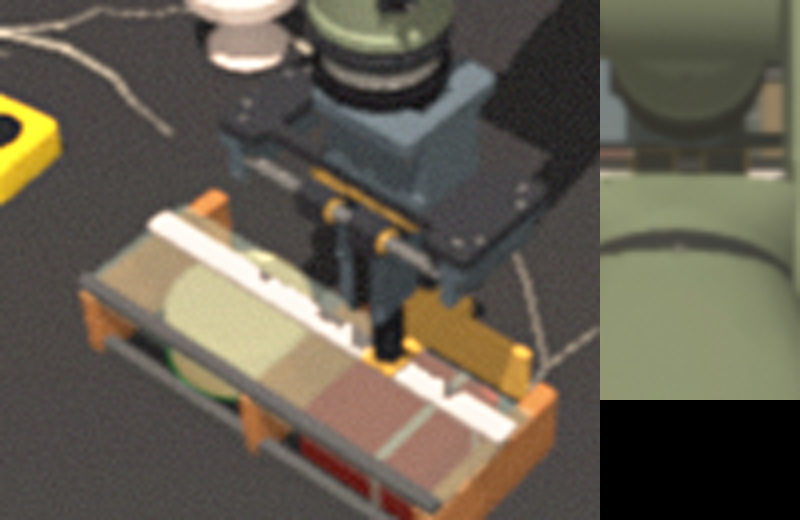

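The fingers closed to 9 mm with nothing between them, and the gate appears shifted left. I'm projecting candidate poses into the scene picture to see what happened.

```bash
python3 -c "
from h import *
f=np.load('pics/s5.npz')
c,s=np.cos(np.radians(2)),np.sin(np.radians(2))
W=lambda x,y,z:[674+c*x-s*y,-39+s*x+c*y,z]
P=lambda p:((proj(f,p)-[200,180])*4).round()
for g in (.10,.1245,.14):
    y=g*1000-70; print(g,'knob bot/top',P([W(-10,y,71),W(-10,y,113)]).tolist(),'panel top ends',P([W(-75,y-60,54),W(-75,y+60,54)]).tolist())
print('tips',P([[670,13,90],[670,18,90],[670,31,90],[670,-5,90],[670,13,110]]).tolist())
print('dock chk wall corners back top',P([W(62.5,147,54),W(-62.5,147,54),W(-62.5,-147,54)]).tolist())
f=np.load('pics/s2.npz');print('jar',((proj(f,[[477,-118,46]])-[180,140])*2.5).round())
"
```

```text
0.1 knob bot/top [[363.0, 329.0], [360.0, 282.0]] panel top ends [[359.0, 247.0], [502.0, 331.0]]
0.1245 knob bot/top [[393.0, 347.0], [391.0, 301.0]] panel top ends [[387.0, 263.0], [532.0, 349.0]]
0.14 knob bot/top [[412.0, 359.0], [411.0, 313.0]] panel top ends [[405.0, 274.0], [552.0, 361.0]]
tips [[381.0, 332.0], [387.0, 336.0], [403.0, 347.0], [359.0, 318.0], [380.0, 310.0]]
dock chk wall corners back top [[435.0, 514.0], [562.0, 386.0], [218.0, 181.0]]
jar [[318. 182.]]
```

```bash
python3 -c "
from h import *
print(env.tips_ahead,[a for a in dir(env) if a[0]!='_'])
a=cv2.imread('pics/s5.png')[220:280,265:325];a=cv2.resize(a,None,fx=10,fy=10,interpolation=cv2.INTER_CUBIC)
a=np.clip(a.astype(float)*1.8,0,255).astype(np.uint8)
f=np.load('pics/s5.npz');print((((proj(f,[[670,13,90],[670,13,115],[663,15,71],[663,15,113]])-[265,220])*10).round()))
cv2.imwrite('pics/c9.png',a)"
```

```text
19.0 ['Unreachable', 'tips_ahead']
[[302. 430.]
 [299. 361.]
 [329. 470.]
 [325. 354.]]
```

View pics/c9.png

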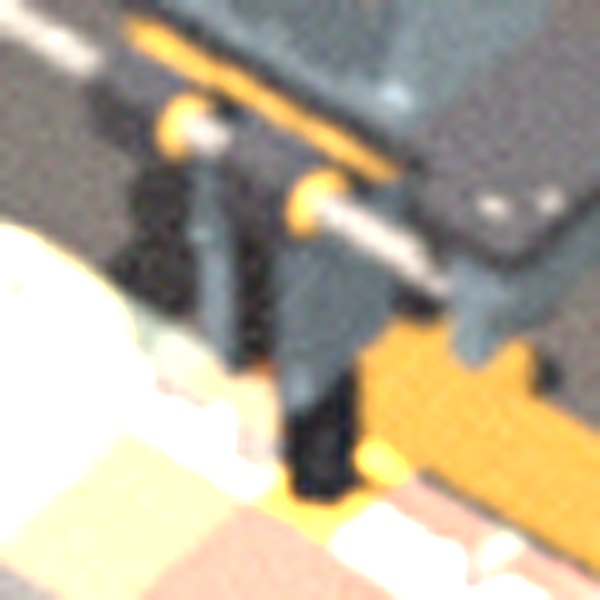

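The fingertips look about 20 mm higher than the reading implies. The upward force during the pushes points the same way. They closed above the knob, and the gate hasn't moved. I'm reopening, lowering to TCP z of about 94 (safe under either reading), and closing again.

```bash
python3 -m jog '[[[0,0,0],0,0.7],[[0,0,0],0,0.7],[[0,0,0],0,0.7],[[0,0,0],0,0.7],[[0,0,0],0,0.7],[[0,0,0],0,0.7]]' 8;python3 -m jog '[[[-0.6,-0.1,0.8],0,0.7],[[0,0,0.6],0,0.7],[[0,0,0],0,0.7]]'; python3 -c "
from h import *
print(telemetry.state()['qpos'],telemetry.state()['ee_pos'])"
```

```text
time_s: 17.98
ee_pos: [670.2, 13.1, 109.4]
ee_rot: [179.3, -1.6, 1.7]
force: [-0.4, -0.0, -0.5]
gripper_width: 63.1
time_s: 18.35
ee_pos: [663.7, 13.8, 93.8]
ee_rot: [179.3, -1.5, 1.7]
force: [-0.5, -0.4, -1.2]
gripper_width: 64.0
[ 0.56884901 29.92006726 87.28088225 -0.80276251 61.27683939 89.21183954] [663.66419751  13.83160977  93.78389015]
```

```bash
python3 -m jog '[[[0,0,0],0,0.1],[[0,0,0],0,0.1],[[0,0,0],0,0.1],[[0,0,0],0,0.1],[[0,0,0],0,0.1],[[0,0,0],0,0.1]]' 8
```

```text
time_s: 19.1
ee_pos: [664.2, 13.9, 94.2]
ee_rot: [179.3, -1.6, 1.7]
force: [-1.0, -0.2, -0.7]
gripper_width: 21.3
```

Gripped: 21.3 mm matches the 22 mm knob. Dragging it along -y (tool +y).

```bash
python3 -m jog '[[[0,1,0],0,0.1],[[0,1.5,0],0,0.1],[[0,1.5,0],0,0.1],[[0,1.5,0],0,0.1],[[0,1.5,0],0,0.1],[[0,1.5,0],0,0.1],[[0,1.5,0],0,0.1],[[0,0.8,0],0,0.1],[[0,0,0],0,0.1]]' 12
```

```text
time_s: 20.23
ee_pos: [668.7, -102.5, 94.2]
ee_rot: [179.3, -1.7, 1.6]
force: [2.1, 0.8, -3.5]
gripper_width: 21.2
```

```bash
python3 -m jog '[[[-0.1,0.4,0],0,0.1],[[-0.1,0.4,0],0,0.1],[[0,0.4,0],0,0.1],[[0,0,0],0,0.1]]' 12
```

```text
time_s: 20.72
ee_pos: [669.0, -110.0, 94.2]
ee_rot: [179.7, -1.9, 1.7]
force: [2.4, -1.5, -2.6]
gripper_width: 21.3
```

```bash
python3 -m jog '[[[0,0.5,0],0,0.1],[[0,0.5,0],0,0.1]]' 12; python3 -m jog '[[[0,0,0],0,0.7],[[0,0,0],0,0.7],[[0,0,0],0,0.7],[[0,0,0],0,0.7],[[0,0,-4],0,0.7],[[0,0,-6],0,0.7],[[-6,0,0],0,0.7],[[-6,0,0],0,0.7],[[-6,0,0],0,0.7],[[-6,0,0],0,0.7]]'; python3 -c "
from h import *
f=grab('scene','s6');grab('top','t7')
a=cv2.imread('pics/s6.png')[170:320,200:350];a=cv2.resize(a,None,fx=2,fy=2,interpolation=cv2.INTER_CUBIC)
b=cv2.resize(cv2.imread('pics/t7.png')[185:265,285:415],None,fx=6,fy=6,interpolation=cv2.INTER_CUBIC)
o=np.zeros((600,800,3),np.uint8);o[:480,:780]=b;cv2.imwrite('pics/c10.png',o[:480,:780])
cv2.imwrite('pics/c11.png',cv2.resize(cv2.imread('pics/s6.png'),(800,600)))"
```

```text
time_s: 20.98
ee_pos: [669.0, -110.2, 94.0]
ee_rot: [-179.3, -1.9, 1.6]
force: [2.1, 14.0, -1.4]
gripper_width: 21.3
time_s: 22.22
ee_pos: [423.4, -122.0, 191.4]
ee_rot: [-179.8, -2.1, 1.7]
force: [0.2, -0.7, 0.3]
gripper_width: 63.6
```

View pics/c10.png

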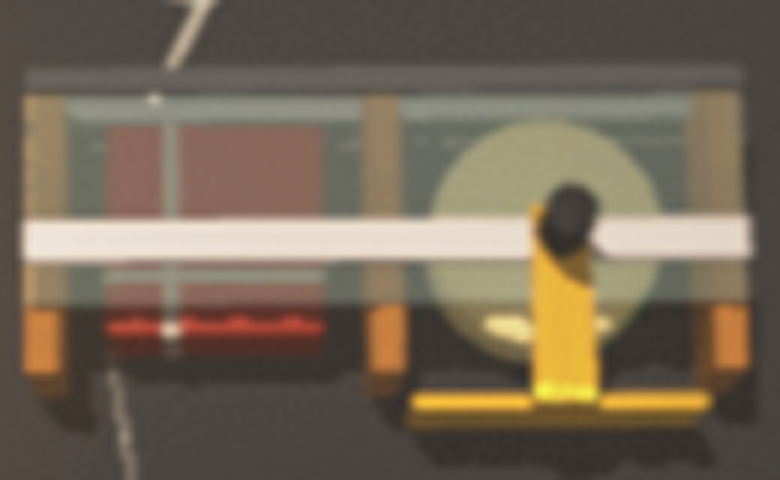

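The gate reached its stop at 14 N. Its panel spans (410–711, 402), right across the free bay. The jar's top edge has moved back to row 345, well behind the wall fronts at 372, and the red box has not moved. One last overall look.

View pics/c11.png

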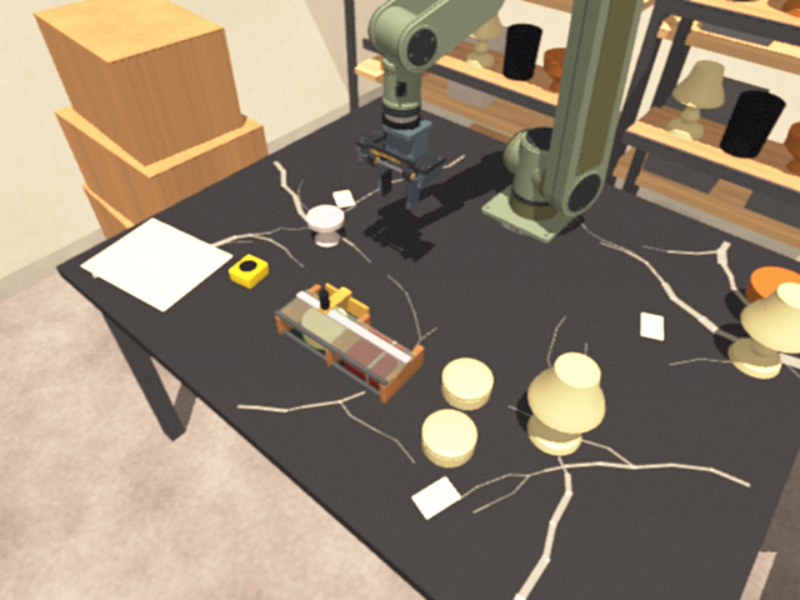

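```bash
python3 -c "
from h import *
f=np.load('pics/t7.npz')
def m(n,x,y,z):
    p=ray(f,285+x/6,185+y/6,z); d=p[:2]-[674,-39]; c,s=np.cos(np.radians(2)),np.sin(np.radians(2)); print(n,'dock',(c*d[0]+s*d[1]).round(1),(-s*d[0]+c*d[1]).round(1))
m('jar far',547,120,46);m('jar near',547,348,46);m('gL',410,400,54);m('gR',711,400,54);m('knob',571,205,113)"
```

```text
jar far dock 45.7 -68.2
jar near dock -51.0 -65.7
gL dock -73.9 -8.9
gR dock -74.4 -130.7
knob dock -7.9 -69.2
```

The jar spans dock x from -51 to 46, inside the walls. The gate is centred at y of about -70, the bystanders are untouched and the arm is clear.

```bash
python3 -m jog '[[[0,0,0],0,0.7],[[0,0,0],0,0.7]]'; python3 -c "
from workcell import job_done; print(job_done())"
```

```text
time_s: 22.58
ee_pos: [419.3, -121.6, 191.5]
ee_rot: [-179.7, -1.9, 1.6]
force: [-1.4, -0.1, -0.5]
gripper_width: 64.0
the job is handed in; nothing more can be done
None
```

The job is handed in at about 22.6 s: the jar is in the free right bay, with the gate fully across in front of it. I pushed the nearest onyx jar sideways, then into the bay. The gate didn't block that bay, so I left it alone until the jar was in, then gripped the knob and slid it across to its stop, where I read 14 N.

- **Last checks:** the jar is upright and spans dock x from about -51 to +46 mm, against wall fronts at -62.5. The gate panel is centred at y of about -70 mm. By eye, the red box, lamp, candle dish and tape measure have not moved, and the arm is clear of everything.
- **First knob grip missed:** the fingers closed above the knob, at a TCP height reading of about 107 mm. At 94 mm the second try held at 21.3 mm. That suggests the fingertips stand higher than the reading implies, and I didn't find out why.
- **Jar pushed twice:** after the first push it stood only about 5 mm inside the wall fronts, so I pushed it further in for margin.
- **Cameras disagreed:** the scene camera put the jar about 15 mm from where the top camera did. I used the top camera, which agreed with the finger contact and the dock's sizes.

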